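# Index the pad carousel and seat the spindle pad against the stop

### The arm

A 6-joint arm with a two-finger parallel gripper is mounted at the origin on the work surface. World frame = base frame: x ahead of the robot, y to its left, z up, the work surface at z = 0. Lengths are in m, angles in rad, forces in N, time in s.
With the tool pointing down it reaches from about 0.35 to 1 m from the base axis. Payload 7.1 kg.
Tool frame: the origin (TCP) lies between the finger pads; the fingertips stand 22 mm ahead of it and the grasp point (between the pads) lies 3 mm ahead of it; z points along the fingers, y is the line along which they close (so a half turn about z gives the same grasp; the last joint's range is limited). The gripper opens to 85 mm and grips with 20 to 120 N. Pads are 22 mm wide; open, the fingers measure 114 mm over their backs; the gripper's body (76 mm by 85 mm) begins 54 mm behind the grasp point. The pads swing forward as they close: fully open they stand 13 mm farther back than shut.
Start: joints at [-1.321, 0.423, 1.63, -0, 1.089, -0.019], TCP at [0.166, -0.603, 0.253] pointing down, gripper open.
Joint ranges: [-3, 3], [-0.9, 2.11], [0.09, 2.58], [-1.31, 4.45], [0.11, 2.69], [-2.54, 2.54]. Speed limits (rad/s): [2.39, 2.39, 3.01, 3.14, 3.14, 3.14].

### API

Orientations are given as a rotation vector (axis times angle).
In Python, from rig import manip gives the robot as it stands. The module is installed in compiled form; this text tells all that it offers. Calls block until the motion is done:
- manip.move_to(position, orientation): joint-space move of the TCP to a pose.
- manip.servo_line(position, orientation=None, rate=0.15): straight line of the TCP; orientation=None keeps the orientation; rate is the mean speed in m/s.
- manip.set_joints(angles): joint-space move.
- manip.command_gripper(opening, f_grip=None): finger opening in m; f_grip is the grip in N (None keeps the last); returns when the fingers have stopped.
- manip.hold(seconds).
- manip.solve_ik(position, orientation): joint angles nearest the present ones, or None.
- manip.camera(name): name is "side" or "top" or "wrist"; returns a dict with "image" (480x640x3 uint8, red, green, blue), "fx", "fy", "cx", "cy" (pixels), "cam_to_world" (4x4, takes a point from camera to world coordinates); the wrist camera has in their place "mount" (4x4, takes a point from camera to tool coordinates, whose origin is the TCP and whose axes are the flange's). Camera axes: x right, y down, z forward; pixel columns grow to the right and rows downward; lengths in m; the calibration is good to about 2 mm. The wrist camera is an equidistant fisheye: a pixel r from the principal point sees the ray r / f radians off the axis. A picture is of the moment at which its call begins: read the wrist's pose just before it. There is no depth.
A pose or a line that the arm cannot do raises manip.IKError and nothing moves.
- manip.sign_off(): hands the job in; it is judged then, once.
Readings, each from a call of its own:
- manip.get_time(): time.
- manip.get_joint_positions(): joint angles.
- manip.get_joint_vel(): joint speeds.
- manip.get_tau(): joint torques, N m.
- manip.get_position(): TCP position.
- manip.get_ee_rot(): TCP orientation.
- manip.get_contact_force(): force on the tool from outside, world axes, zero at the start.
- manip.get_torque(): the same for the moment, N m.
- manip.get_width(): finger opening in m.
- manip.get_grip_force(): force on a finger pad.
Only numpy, scipy, OpenCV 4.12 (cv2) and the standard library are available. Lean on these libraries where they do the work, as an engineer would, in place of code of your own. Each camera call takes 0.05 s, during which the arm holds its last target. There are 200 camera calls.

### The job

Turn the carousel slowly by pushing the posts on its rim, not by the pads, until the one sanding pad with a spindle stands in front of the outlet chute. Then slide that pad flat out along the chute and press it firmly home against the sprung stop at its end, wherever that is set, with about 10 N, and leave it lying there against the stop. Push nothing harder than 25 N, do not touch the three bare pads, which stay in their slots, and leave the things standing around where they are.

Things in the scene. Friction and masses are not known exactly. Their poses are not given: they have to be found in the camera images.
- station: Fixed station: grey foot under the carousel and an aluminium outlet chute along the station's own -x. Origin on the bench under the carousel's axis, z up. The chute floor is level, 39 mm above the bench (1 mm lower than the carousel's top), from 128 to 236 mm from the axis, where an end wall stands; its straight side walls are 54 mm apart, 14 mm high.
- chute_mouth (a point): Middle of the chute floor where the straight walls begin, 151 mm from the axis; axes as the station's. Before it, from about 130 mm on, the walls flare like a funnel to about 74 mm: a pad up to about 7 mm off the middle line is guided in, turning the carousel a little.
- carousel: Aluminium turntable, 250 mm across, turns endlessly either way and stays where left. Origin on its axis, 25 mm above the bench; plate top 15 mm above it. Four radial slots along its +x, +y, -x, -y: two rails each, 12 mm high, 54 mm apart, 57 to 119 mm from the axis, ends open; spindle pad in the +x slot. The middle, 55 mm around the axis, is flat and free.
- post0 (a point): Top of one of four upright steel posts for pushing, on the carousel's rim: 14 mm in diameter, 42 mm high above the plate, 112 mm from the axis, at 45 degrees from its +x. The bearing is stiff and greased: pushing at a post takes about 4 N to start, 12 N at 50 mm/s, over 25 N at 150 mm/s.
- post1 (a point): Top of the like post at 135 degrees.
- post2 (a point): Top of the like post at 225 degrees.
- post3 (a point): Top of the like post at 315 degrees.
- spindle_pad: Loose sanding pad, red with black top, 50 mm across, 15 mm thick, 60 g, the only one with an upright steel spindle (10 mm thick, top 50 mm above the underside; 18 mm collar 5 mm high at its foot). Origin: centre of the underside. About 83 mm from the axis, 2 mm play to each rail. Slides flat when pushed low on its edge from the carousel's middle; pushed on the spindle it may tip.
- stop: Stop: fixed end wall across the chute, with a sprung rubber-faced plunger (40 mm wide, 3 to 13 mm above the chute floor). Origin: middle of the wall's inner face, 236 mm from the axis; +x towards the axis. The plunger's face stands 21 to 41 mm before the wall, as last set, not reported: feel for it. It is stiff (about 8 N per mm), then hard after 5 mm, and comes back when let go.
- bare_pad1: Loose bare pad without a spindle, otherwise like the spindle pad (50 mm in diameter, 15 mm thick, 60 g); in the carousel's +y slot about 83 mm from the axis. Origin at the centre of its underside.
- bare_pad2: Loose bare pad without a spindle, otherwise like the spindle pad (50 mm in diameter, 15 mm thick, 60 g); in the carousel's -x slot about 83 mm from the axis. Origin at the centre of its underside.
- bare_pad3: Loose bare pad without a spindle, otherwise like the spindle pad (50 mm in diameter, 15 mm thick, 60 g); in the carousel's -y slot about 83 mm from the axis. Origin at the centre of its underside.
- basket: Blue plastic basket, 170 x 240 x 85 mm, bystander. Origin under its centre.
- pad_stack: Stack of three larger pads, 110 mm across, 36 mm high, bystander. Origin under its centre.
- steel_ring: Steel ring, 90 mm across, 28 mm high, bystander. Origin under its centre.
- cup: White cup, 76 mm across, 80 mm high, bystander. Origin under its centre.

How it is judged:
On the way, in this order (a step that is already met when the one before it is completed fails the run):
1. the spindle pad, still on the carousel, stands in front of the chute (within 7 mm of its middle line) (y of spindle_pad in the frame of station between -0.007 and 0.007 m and x of spindle_pad in the frame of station below -0.05 m and horizontal distance between spindle_pad and carousel below 0.1 m and angular speed of carousel below 0.05 rad/s), for 0.3 s.
2. the spindle pad, at the end of the chute, is pressed against the stop with 6 N or more for 0.3 s (contact force between spindle_pad and stop above 6 N and x of spindle_pad in the frame of stop below 0.069 m), for 0.3 s.
At the end, for the whole second after the job is handed in: The spindle pad lies flat and at rest in the chute, where it was pressed against the stop's plunger (its centre less than 69 mm from the end wall) and within 5 mm of the chute's middle line; the bare pads are still in their slots (within 105 mm of the carousel's axis); the carousel is at rest (x of spindle_pad in the frame of stop below 0.069 m and y of spindle_pad in the frame of station between -0.005 and 0.005 m and height (world z) of spindle_pad below 0.044 m and angle between spindle_pad's own z axis and vertical below 0.1 rad and linear speed of spindle_pad below 0.01 m/s and angular speed of carousel below 0.05 rad/s and horizontal distance between each of bare_pad1, bare_pad2, bare_pad3 and carousel below 0.105 m); the robot touches nothing.
It fails at once if the fingers push the carousel or the station, or the spindle pad the stop, with more than 25 N (contact force between the fingers and carousel above 25 N or contact force between spindle_pad and stop above 25 N or contact force between the fingers and station above 25 N).
It fails at once if the spindle pad is touched before it stands in front of the chute (contact force between the fingers and spindle_pad above 0.5 N and not (y of spindle_pad in the frame of station between -0.012 and 0.012 m and x of spindle_pad in the frame of station below -0.04 m)).
It fails at once if a bare pad is touched (contact force between the fingers and bare_pad1 above 0.5 N or contact force between the fingers and bare_pad2 above 0.5 N or contact force between the fingers and bare_pad3 above 0.5 N).
It fails at once if the spindle pad is tipped (angle between spindle_pad's own z axis and vertical above 0.35 rad).
It fails at once if a bystander is moved by more than 20 mm (distance of any of basket, pad_stack, steel_ring, cup from where it was at the start of the episode above 0.02 m).
It also fails if it takes over 72 s, if anything falls off the work surface, if the arm or the gripper's body presses on something with over 40 N, if the wrist force passes 120 N, or if a joint passes its speed limit or range.

## Working session

There is one attempt and no reset: what is moved stays moved. The work goes in short steps, each a Python script; the robot and the scene stay as the last script left them, time stands still between calls to the robot, and variables do not carry over. Pictures are saved under pics/ and viewed, at most 10 in all, crops included, and the job is handed in when it is done.

```bash
mkdir -p pics; python3 - <<'E'
from rig import manip
import cv2,numpy as np
for n in("top","side"):
    c=manip.camera(n); cv2.imwrite(f"pics/{n}0.png",c["image"][:,:,::-1]); print(n,c["fx"],c["fy"],c["cx"],c["cy"],np.round(c["cam_to_world"],4).tolist())
print(manip.get_time(),manip.get_position(),manip.get_ee_rot())
E
```

```text
top 544.3242728519905 544.3242728519905 321.66255637619696 236.65213513660834 [[-0.0278, -0.9903, 0.1363, 0.3918], [-0.9996, 0.026, -0.0146, 0.0177], [0.0109, -0.1367, -0.9906, 1.3355], [0.0, 0.0, 0.0, 1.0]]
side 435.5758938276535 435.5758938276535 322.1368098779009 236.59560535610743 [[0.9725, -0.1667, 0.1627, 0.3978], [-0.2328, -0.6735, 0.7016, -0.7373], [-0.0074, -0.7201, -0.6938, 0.8321], [0.0, 0.0, 0.0, 1.0]]
0.1 [ 0.16589881 -0.60209881  0.25263091] [-3.11189393e+00 -4.20790238e-01  2.49639185e-04]
```

View pics/top0.png

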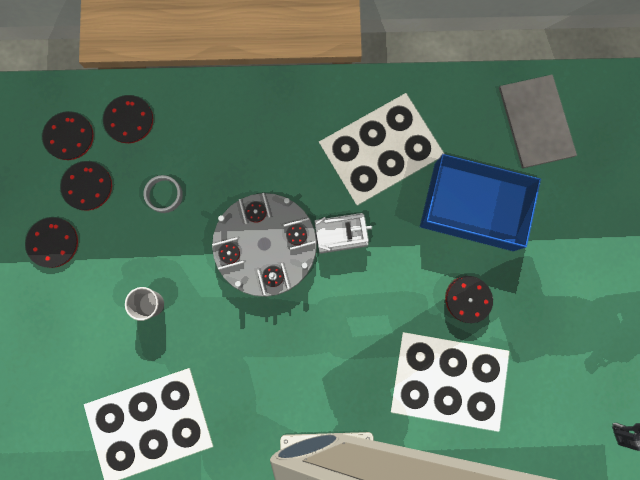

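View pics/side0.png

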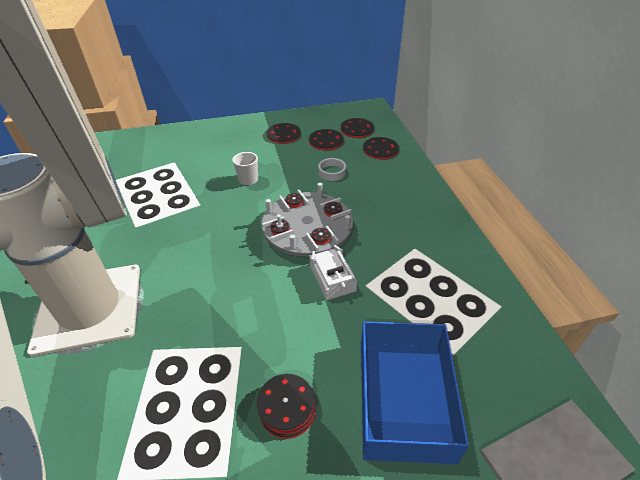

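Top view: the carousel is centred near (264,244), the spindle pad is at (272,276) on the robot side, and the chute runs to the right (world -y), ending near (368,230). I'll enlarge it.

```bash
python3 - <<'E'
import cv2
i=cv2.imread("pics/top0.png")[180:310,205:380]
cv2.imwrite("pics/topc.png",cv2.resize(i,None,fx=4.5,fy=4.5,interpolation=cv2.INTER_CUBIC))
E
```

```text
(no output)
```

View pics/topc.png

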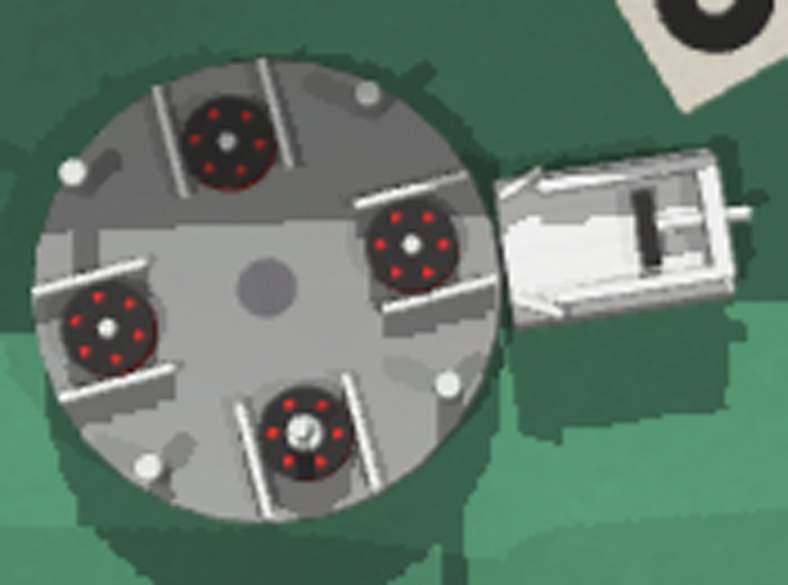

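```bash
cat > h.py <<'E'
import numpy as np
fx=544.3242728519905;cx,cy=321.66255637619696,236.65213513660834
T=np.array([[-0.0278,-0.9903,0.1363,0.3918],[-0.9996,0.026,-0.0146,0.0177],[0.0109,-0.1367,-0.9906,1.3355]])
def w(u,v,z):
    d=T[:,:3]@np.array([(u-cx)/fx,(v-cy)/fx,1]); return (T[:,3]+d*(z-T[2,3])/d[2])
def c(u,v,z): return w(205+(u+.5)/4.5-.5,180+(v+.5)/4.5-.5,z)
E
python3 - <<'E'
from h import *
np.set_printoptions(precision=4,suppress=True)
P=np.array([c(*p,.082) for p in [(448,385),(367,93),(72,172),(148,466)]])[:,:2]
C=P.mean(0);print("C posts",C,"disc",c(267,288,.04)[:2])
def pr(n,p): d=p[:2]-C;print(n,p[:2],"r",np.hypot(*d),"deg",np.degrees(np.arctan2(d[1],d[0]))%360)
for p in P: pr("post",p)
for n,p,z in [("b",(411,244),.055),("b",(228,141),.055),("b",(107,327),.055),("sp",(304,431),.09)]: pr(n,c(*p,z))
for n,p,z in [("endL",(713,152),.053),("endR",(734,290),.053),("mouthL",(498,185),.053),("mouthR",(518,325),.053),("strL",(541,184),.053),("strR",(565,309),.053)]: pr(n,c(*p,z))
e=(c(713,152,.053)+c(734,290,.053))/2; m=(c(541,184,.053)+c(565,309,.053))/2
mm=(c(498,185,.053)+c(518,325,.053))/2
pr("endmid",e);pr("strmid",m);pr("mouthmid",mm)
pr("shaft",c(750,213,.047)); pr("plunger",(c(645,190,.052)+c(653,268,.052))/2)
d=(e-mm)[:2];print(np.degrees(np.arctan2(d[1],d[0]))%360)
d=w(142,303,.08);pr("cup",d)
E
```

```text
C posts [0.557  0.1375] disc [0.5569 0.1373]
post [0.4989 0.0414] r 0.11227684876073515 deg 238.88108221101237
post [0.6525 0.08  ] r 0.11151982505829906 deg 328.95992616406767
post [0.6147 0.2335] r 0.11199742317561946 deg 58.952241741758435
post [0.4617 0.1952] r 0.11138069360570425 deg 148.81623976846325
b [0.5764 0.0597] r 0.08020933729761875 deg 283.98070010695113
b [0.6341 0.1555] r 0.0791815459887704 deg 13.135536783799214
b [0.5366 0.22  ] r 0.08497019666096337 deg 103.90596648673336
sp [0.4768 0.1149] r 0.08328844382882344 deg 195.7759016244106
endL [ 0.6219 -0.1019] r 0.24804487678114098 deg 285.16717504956756
endR [ 0.5476 -0.1101] r 0.24785334324744326 deg 267.8402251842979
mouthL [0.607 0.013] r 0.13425904604322128 deg 291.8994289105773
mouthR [0.5321 0.0044] r 0.13544917723234462 deg 259.4134623722447
strL [ 0.607  -0.0099] r 0.15565567052418203 deg 288.7449221814988
strR [ 0.5399 -0.0206] r 0.1590592054303458 deg 263.8406185683806
endmid [ 0.5848 -0.106 ] r 0.24512003888905481 deg 276.5070719958272
strmid [ 0.5735 -0.0152] r 0.15365626540297253 deg 276.15594377427567
mouthmid [0.5696 0.0087] r 0.12947139761389373 deg 275.5827869523906
shaft [ 0.5895 -0.1209] r 0.260465721456017 deg 277.16281978410757
plunger [ 0.5816 -0.0664] r 0.20544265547806984 deg 276.87100609174854
277.5415230351739
cup [0.4226 0.4133] r 0.30675411057713303 deg 115.98732268555045
```

```bash
cat >> h.py <<'E'
from scipy.spatial.transform import Rotation as Ro
C=np.array([.557,.1374]);CH=276.6
def u(a): a=np.radians(a);return np.array([np.cos(a),np.sin(a)])
def rot(a):  # tool down, tool y along heading a (deg)
    y=np.r_[u(a),0];z=np.array([0,0,-1.]);return Ro.from_matrix(np.c_[np.cross(y,z),y,z]).as_rotvec()
def P(r,a,z): return np.r_[C+r*u(a),z]
E
python3 - <<'E'
from rig import manip as m
from h import *
np.set_printoptions(precision=2,suppress=True)
for s in(90,-90):
  for a in(59,100,146):
    print(s,a,m.solve_ik(P(.112,a,.08),rot(a+s)))
for s in(90,-90,0,180):
  for r in(.03,.15): print("chute",s,r,m.solve_ik(P(r,CH,.065),rot(CH+s)))
E
```

```text
90 59 [ 0.34  0.69  1.64 -0.    0.82 -2.26]
90 100 None
90 146 None
-90 59 [ 0.34  0.69  1.64 -0.    0.82  0.89]
-90 100 [ 0.41  0.62  1.79 -0.    0.73  0.24]
-90 146 [ 0.38  0.53  1.99 -0.    0.62 -0.59]
chute 90 0.03 [ 0.17  0.62  1.84 -0.    0.68  0.05]
chute 90 0.15 [-0.04  0.62  1.84 -0.    0.68 -0.16]
chute -90 0.03 None
chute -90 0.15 None
chute 0 0.03 [0.17 0.62 1.84 0.   0.68 1.62]
chute 0 0.15 [-0.04  0.62  1.84  0.    0.68  1.41]
chute 180 0.03 [ 0.17  0.62  1.84 -0.    0.68 -1.52]
chute 180 0.15 [-0.04  0.62  1.84 -0.    0.68 -1.73]
```

```bash
python3 - <<'E'
from rig import manip as m
from h import *
np.set_printoptions(precision=2,suppress=True)
m.move_to(P(.112,59,.2),rot(-31)); m.command_gripper(.03)
m.servo_line(P(.112,59,.08),rate=.12); print("down",m.get_contact_force(),m.get_width(),m.get_position(),m.get_time())
for a in list(np.arange(64,142,8))+[141]:
    m.servo_line(P(.112,a,.08),rot(a-90),rate=.032)
    f=m.get_contact_force();print(a,f)
    if np.hypot(*f[:2])>20: break
print(m.get_time())
p=m.get_position();q=m.get_ee_rot()
w0=m.camera("wrist");t=m.camera("top")
import cv2,pickle
pickle.dump((p,q,w0),open("w.pkl","wb"))
cv2.imwrite("pics/t1.png",t["image"][:,:,::-1])
cv2.imwrite("pics/t1c.png",cv2.resize(t["image"][180:310,205:380,::-1],None,fx=4.5,fy=4.5,interpolation=cv2.INTER_CUBIC))
E
```

```text
down [-0.16  0.16 -0.34] 0.029615937403161516 [0.62 0.23 0.08] 5.1417
64 [ 1.33 -1.2   1.34]
72 [ 3.34 -0.82  3.1 ]
80 [ 3.49 -1.3   2.84]
88 [ 4.69 -0.81  2.57]
96 [4.61 0.16 3.14]
104 [3.78 0.02 3.06]
112 [4.04 0.12 2.56]
120 [ 4.11 -0.67  0.32]
128 [4.43 1.04 0.3 ]
136 [ 4.16  0.81 -0.53]
141 [ 4.76  0.65 -0.29]
11.8333
```

View pics/t1c.png

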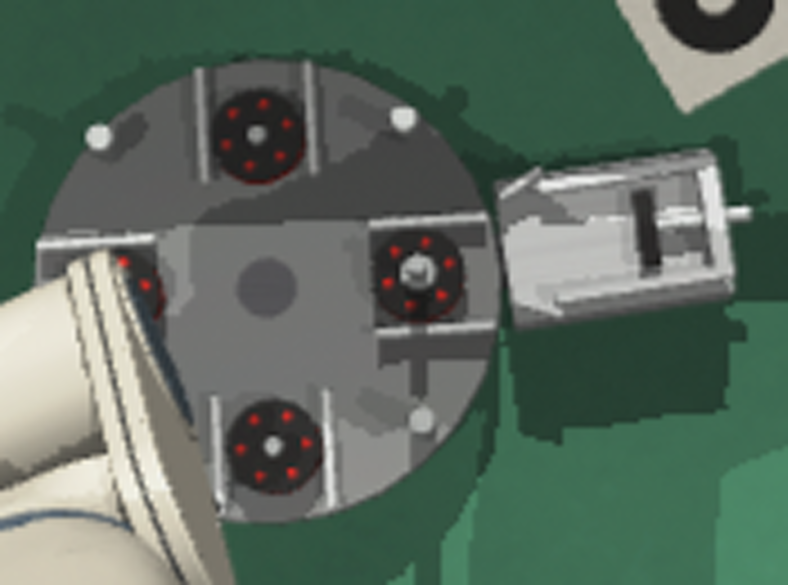

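The spindle pad is now on the right with its spindle top at about (419,268). Posts are at (98,137), (403,118) and (421,420), and the pad stands just short of the chute.

```bash
python3 - <<'E'
from h import *
for n,p,z,o in [("p",(98,137),.082,225),("p",(403,118),.082,135),("p",(421,420),.082,45),("sp",(419,268),.09,0),("b",(257,134),.055,90)]:
    d=c(*p,z)[:2]-C; a=np.degrees(np.arctan2(d[1],d[0]));print(n,np.hypot(*d),a%360,(a-o)%360)
E
```

```text
p 0.11211341606486987 47.44570762108905 182.44570762108904
p 0.1115321238436473 317.16831586041354 182.16831586041351
p 0.11136493843500944 227.2283049000941 182.2283049000941
sp 0.08268936617463082 271.22703002719214 271.22703002719214
b 0.08050833334619596 1.943271095758666 271.94327109575863
```

```bash
python3 - <<'E'
from rig import manip as m
from h import *
import cv2
m.servo_line(P(.112,145.6,.08),rot(145.6-90),rate=.02); print(m.get_contact_force())
m.servo_line(P(.112,143.6,.08),rot(143.6-90),rate=.03)
m.servo_line(P(.112,143.6,.17),rate=.12)
m.hold(.3); print(m.get_time())
t=m.camera("top")
cv2.imwrite("pics/t2c.png",cv2.resize(t["image"][180:310,205:380,::-1],None,fx=4.5,fy=4.5,interpolation=cv2.INTER_CUBIC))
E
```

```text
[ 3.58430957  1.09905962 -1.28741673]
14.0167
```

View pics/t2c.png

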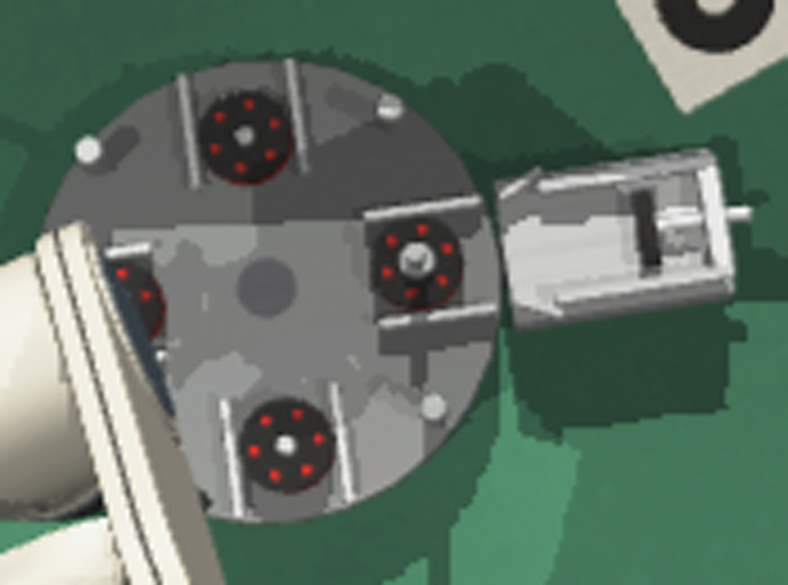

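```bash
python3 - <<'E'
from h import *
for n,p,z,o in [("p",(89,150),.082,225),("p",(390,107),.082,135),("p",(433,406),.082,45),("sp",(417,257),.09,0),("pad",(417,263),.055,0)]:
    d=c(*p,z)[:2]-C; a=np.degrees(np.arctan2(d[1],d[0]));print(n,np.hypot(*d),a%360,(a-o)%360)
import numpy as np
def L(p,q,z=.053):
    d=(c(*q,z)-c(*p,z))[:2];return np.degrees(np.arctan2(d[1],d[0]))%360
print(L((366,215),(480,202)),L((380,323),(493,310)),"chute",L((545,184),(712,155)),L((565,309),(733,288)),L((498,185),(518,325))+90,L((713,152),(734,290))+90)
E
```

```text
p 0.11130691426937307 51.634115413468976 186.63411541346898
p 0.11177543595493755 321.7608791802934 186.76087918029341
p 0.11162946658447377 232.0676727114149 187.0676727114149
sp 0.08211117089184317 275.2335935751872 275.2335935751872
pad 0.08115132161045312 276.4737955377712 276.4737955377712
275.09568942500937 275.08489652179674 chute 278.48845797405556 275.64564454811307 276.5241846704055 276.35846323726025
```

```bash
python3 - <<'E'
from rig import manip as m
from h import *
np.set_printoptions(precision=2,suppress=True)
o=rot(CH+90); D=np.r_[u(CH),0]
m.move_to(P(.022,CH,.17),o); m.command_gripper(.008)
m.servo_line(P(.022,CH,.08),rate=.12); m.servo_line(P(.022,CH,.066),rate=.03)
print(m.get_contact_force(),m.get_width(),m.get_position(),m.get_time())
for r in np.arange(.032,.1261,.01):
    m.servo_line(P(r,CH,.066),rate=.04); f=m.get_contact_force(); print(round(r,3),f,-f@D)
    if np.hypot(*f[:2])>8: break
b=m.get_contact_force()@D
r=.126
while r<.165:
    r+=.001; m.servo_line(P(r,CH,.066),rate=.02); f=m.get_contact_force()
    if -(f@D)>3: break
print("contact",r,f,-(f@D),m.get_position(),m.get_time())
E
```

```text
[0.59 0.56 0.52] 0.00808789523907744 [0.56 0.12 0.07] 16.5667
0.032 [-0.2  -0.64 -0.33] -0.6089324691171312
0.042 [-0.3  -0.39  0.29] -0.34828886088300937
0.052 [ 0.39 -0.08  0.04] -0.12004019152463306
0.062 [ 0.22  0.26 -0.46] 0.22882151993124134
0.072 [-0.72 -0.39 -0.28] -0.30574891751683114
0.082 [ 0.02 -0.37 -0.14] -0.3715401132581618
0.092 [ 0.09 -0.06 -1.51] -0.07320141152992483
0.102 [0.46 0.04 1.2 ] -0.014755414223388766
0.112 [ 0.15  0.37 -0.11] 0.3482463240392974
0.122 [0.54 0.78 0.23] 0.7131362851936103
contact 0.14100000000000001 [-0.02  5.    1.17] 4.966081559240861 [ 0.57 -0.    0.07] 24.4667
```

```bash
python3 - <<'E'
from rig import manip as m
from h import *
import cv2
np.set_printoptions(precision=2,suppress=True)
D=np.r_[u(CH),0]; r=.141
def F(): return -np.mean([m.get_contact_force()@D if not m.hold(.03) else 0 for _ in range(5)])
f=F(); print(f)
while f<10 and r<.15:
    r+=.0003; m.servo_line(P(r,CH,.066),rate=.01); f=F(); print(round(r,4),f)
m.hold(.8); print(F(),m.get_position(),m.get_time())
t=m.camera("top")
cv2.imwrite("pics/t3c.png",cv2.resize(t["image"][180:310,205:380,::-1],None,fx=4.5,fy=4.5,interpolation=cv2.INTER_CUBIC))
E
```

```text
5.377284064300168
0.1413 6.20601114669253
0.1416 6.843593036911015
0.1419 7.764660798379721
0.1422 9.024677579487882
0.1425 9.839556215503766
0.1428 10.194695589508806
10.535384952254404 [ 0.57 -0.    0.07] 28.1
```

View pics/t3c.png

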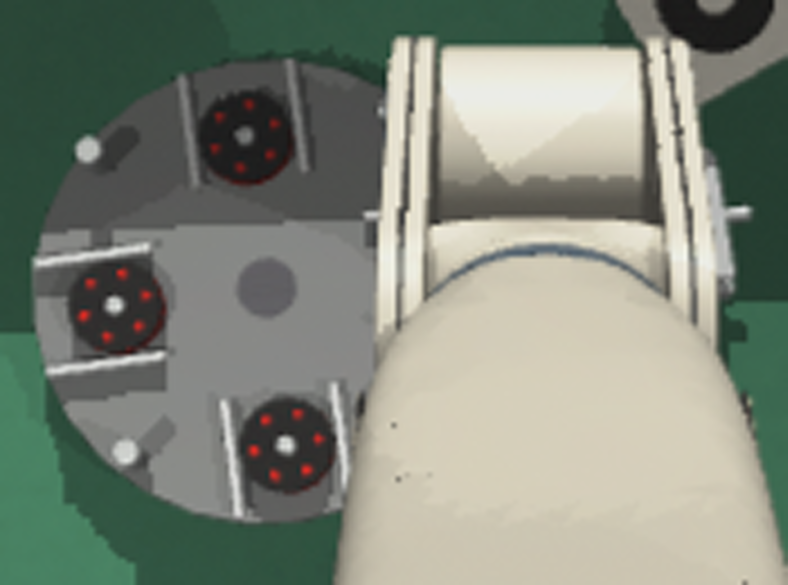

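Holding about 10.5 N. Now I'll back off and check that the pad lies against the plunger.

```bash
python3 - <<'E'
from rig import manip as m
from h import *
import cv2
m.servo_line(P(.135,CH,.066),rate=.02); m.servo_line(P(.10,CH,.066),rate=.08); m.servo_line(P(.10,CH,.2),rate=.15)
m.servo_line(P(.10,CH,.2)+[-.12,.1,0],rate=.2); m.hold(.3)
t=m.camera("top"); print(m.get_time(),m.get_contact_force())
cv2.imwrite("pics/t4c.png",cv2.resize(t["image"][180:310,205:380,::-1],None,fx=4.5,fy=4.5,interpolation=cv2.INTER_CUBIC))
E
```

```text
31.6 [ 0.01448096  0.22229652 -0.57637856]
```

View pics/t4c.png

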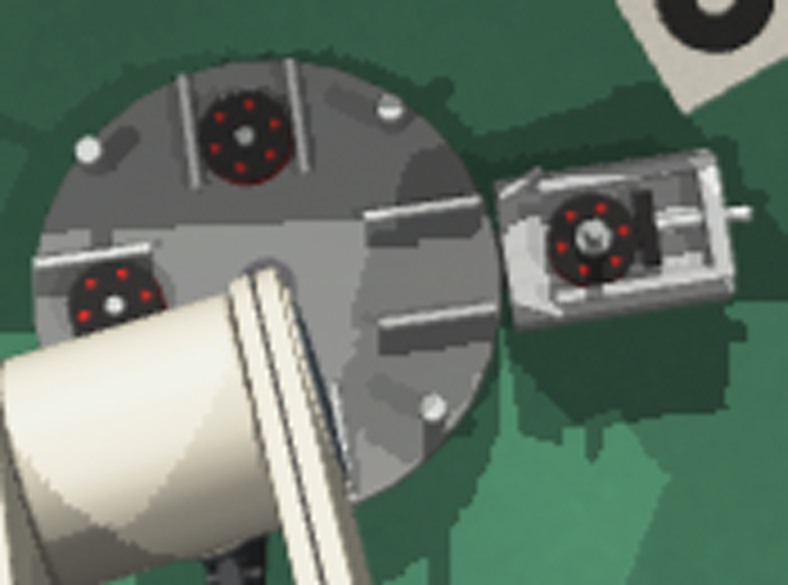

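The pad lies flat with its centre at about (591,239), touching the plunger at x≈638. That puts it about 177 mm from the axis, so 59 mm from the wall (limit 69). The two bare pads in view haven't moved; the third is hidden by the arm but was in its slot in the previous picture.

```bash
python3 - <<'E'
from rig import manip as m
print(m.sign_off())
E
```

```text
the job is handed in; nothing more can be done
None
```

I handed the job in at about 32 s: the spindle pad was turned to the chute by a post, slid out, and pressed against the stop at about 10.5 N (wrist reading), and it lies there against the plunger; the hand-in gave no verdict.

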